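# Jack a lens cell out of its seat and set it on the pad

### The arm

A 6-joint arm with a two-finger parallel gripper is mounted at the origin on the work surface. World frame = base frame: x ahead of the robot, y to its left, z up, the work surface at z = 0. Lengths are in m, angles in degrees, forces in N, time in s.
With the tool pointing down it reaches from about 0.25 to 0.725 m from the base axis. Payload 9.7 kg.
Tool frame: the origin (TCP) lies between the finger pads; the fingertips stand 17 mm ahead of it and the grasp point (between the pads) lies 2 mm behind it; z points along the fingers, y is the direction in which the jaws open and shut (so a half turn about z gives the same grasp; the last joint's range is limited). The gripper opens to 85 mm and grips with 20 to 120 N. Pads are 22 mm wide; open, the fingers measure 114 mm over their backs; the gripper's body (76 mm by 85 mm) begins 54 mm behind the grasp point. The pads swing forward as they close: fully open they stand 13 mm farther back than shut.
Start: joints at [-72.078, 4.979, 10.078, 95.1, 0, 90], TCP at [0.169, -0.523, 0.248] pointing down, gripper open.
Joint ranges: [-179.16, 179.16], [-48.56, 103.87], [-65.8, 70.77], [-126.05, 130.52], [-82.76, 87.17], [-180, 180]. Speed limits (degrees/s): [127.2, 127.2, 147.25, 180, 180, 180].

### API

Orientations are given as [roll, pitch, yaw] about the fixed x, y, z axes, in that order (R = Rz(yaw) Ry(pitch) Rx(roll)).
In Python, from workcell import monitor, cams, order gives the robot as it stands. The module is installed in compiled form; this text tells all that it offers.
- The arm moves only by the shell command python3 -m handwheel 'ROWS' [OPENING] [FORCE]. ROWS is JSON, a list of rows, each a list of 6 numbers: the shift along the tool's x, y, z in m, then the turn, a rotation vector about the tool's x, y, z in degrees. In form: [[tx, ty, tz, wx, wy, wz], ...]. A call has exactly 8 rows; each row shifts and turns the commanded pose from where the row before left it, along the tool's axes as they then stand; what a row does not reach is not made up. A row lasts 1/12 s, in which the tool goes at most 41.7 mm and 7.16 degrees, less where a joint would pass 70% of its speed; a pose out of reach is approached as far as the arm can. A call is refused whole if a number of a shift passes 0.0417 or a number of a turn 7.16, either way. A call with a gripper value outside its range is refused whole. OPENING is the opening, from -1 (shut) to 1 (fully open), set as the call begins (- or left out, the last holds). The fingers move at their own pace and stop on an object; FORCE is the grip in N (left out, the last holds). Time passes only in rows, so rows that do not move let the fingers close, or fill a call up. It gives the time, the measured TCP pose, the force and the opening at its end, in the units of the state.
- monitor.get_obs(): the state, without advancing time (a new reading comes with each control period).
- cams.camera(name): name is "scene" or "top" or "wrist"; returns a dict with "img" (384x512x3 uint8, red, green, blue), "depth" (384x512 float32, m along the optical axis (not along the pixel's ray), 0 where there is no reading), "fx", "fy", "cx", "cy" (pixels), "rvec" (rotation vector, rad) and "tvec" (3), from world to camera coordinates, as OpenCV has them; the wrist camera has in their place "tool_from_camera" (4x4, takes a point from camera to tool coordinates, whose origin is the TCP and whose axes are the flange's). Camera axes: x right, y down, z forward; pixel columns grow to the right and rows downward; lengths in m; the calibration is good to about 2 mm. A picture is of the moment at which its call begins: read the wrist's pose just before it.
- order.job_done(): hands the job in, once; it reports no verdict.
The state is a dict: "time": time; "q": joint angles; "qd": joint speeds; "joint_efforts": joint torques, N m; "ee_pos": TCP position; "tcp_rot": TCP orientation; "wrist_force": force on the tool from outside, world axes, zero at the start; "torque": the same for the moment, N m; "opening": finger opening in m.
Only numpy, scipy, OpenCV 4.12 (cv2) and the standard library are available. Lean on these libraries where they do the work, as an engineer would, in place of code of your own. Each camera call takes 0.05 s, during which the arm holds its last target. There are 200 camera calls.

### The job

Get the brass lens cell out of the ejector jig: turn the blue knob clockwise, regrasping as needed, to push the cell up from below until the red pointer stands in the green band, and do not wind it past the band. Then grip the raised cell, lift it straight out and set it down gently, lens up, with its whole base on the blue pad, leaving the pointer in the band and everything else where it is.

Things in the scene. Friction and masses are not known exactly. Their poses are not given: they have to be found in the camera images.
- jig: fixed white jig, 140 (x) by 250 mm (y), flat deck 82 mm above the bench; origin on the bench under its centre, z up. In its frame the lens seat is at (0, +60), the knob axis at (0, -60), the gauge (116 mm black strip along y) at x = +52 mm. The seat is a bore 41 mm wide, 26 mm deep, with a 24 mm ejector hole in its floor; the ejector pin starts 0.5 to 3 mm under the cell.
- lens_cell: brass cylinder 40 mm diameter, 24 mm tall, about 90 g, glass lens on top; origin at the centre of its underside, z up. At first it sits in the bore with its top 2 mm below the deck, where it cannot be gripped; with the pointer in the band it stands 7 to 17 mm above the deck and can be gripped across any diameter.
- knob_grip (a point): on the blue knob's axis, 37 mm above the deck, the height to grip; turns with the knob. The knob is a bar 42 mm long along this frame's x, 14 mm thick along its y, top 7 mm above this point; 23 mm below it a round foot 44 mm wide on a 68 mm disc that turns too. Worn: up to 0.4 rad of free play before it drives (then 0.04 N m, and it stays put). Clockwise raises the ejector 5 mm per driven rad.
- pointer_tip (a point): middle of the thin red pointer on the gauge strip, 3 mm above the deck; as the knob turns clockwise it slides towards the jig's +y, 14 mm per driven radian (free play moves nothing; 2.3 to 3.9 rad are needed, the range is 5). It starts at jig y = -45 to -38 mm, and the band lies ahead of it. Visual only, nothing to touch.
- band_mid (a point): middle of the green band on the gauge strip, 12 mm wide along the jig's y and 16 mm along its x; axes as the jig's. The band's place along the strip varies.
- pad_blue: fixed flat blue pad 110 x 110 x 4 mm on the bench, to the left or right of the jig; origin under its centre
- pad_grey: fixed flat grey pad of the same size on the other side, with a black spare lens cell on it; not to be used
- spare_cell: black lens cell, 40 mm diameter, 24 mm tall, standing on the grey pad; origin at the centre of its underside; leave alone
- slide_box: white plastic slide box 85 x 100 x 32 mm; origin at the centre of its underside; leave alone
- oil_bottle: amber dropper bottle, 32 mm diameter, 75 mm tall; origin at the centre of its underside; leave alone
- objective: steel microscope objective standing upright, 28 mm diameter, 45 mm tall; origin at the centre of its underside; leave alone
- petri_dish: clear shallow dish, 90 mm diameter, 16 mm tall; origin at the centre of its underside; leave alone
- screwdriver: red-handled screwdriver 150 mm long lying on the bench; origin at mid-length; leave alone
- sample_jar: clear jar, 52 mm diameter, 60 mm tall; origin at the centre of its underside; leave alone
- lens_top (a point): centre of the lens, on top of the brass cell, 24 mm above the cell's origin

How it is judged (in metres and radians):
On the way, in this order (a step that is already met when the one before it is completed fails the run):
1. the pointer stands in the green band (within 6.5 mm of its middle) with the cell pushed up and still in its seat (y of pointer_tip in the frame of band_mid between -0.0065 and 0.0065 m and z of lens_cell in the frame of jig between 0.062 and 0.078 m and horizontal distance between lens_cell and jig below 0.064 m), for 0.3 s.
2. the gripped cell is lifted clear of the deck, the pointer still in the band (y of pointer_tip in the frame of band_mid between -0.0075 and 0.0075 m and z of lens_cell in the frame of jig above 0.09 m and contact force between lens_cell and the fingers above 0.3 N), for 0.1 s.
At the end, for the whole second after the job is handed in: the brass cell stands at rest on the blue pad, lens up (within 0.1 rad of upright), its centre within 37 mm of the pad's centre along each of the pad's axes; the pointer is still within 7.5 mm of the middle of the band (x of lens_cell in the frame of pad_blue between -0.037 and 0.037 m and y of lens_cell in the frame of pad_blue between -0.037 and 0.037 m and z of lens_cell in the frame of pad_blue between 0.001 and 0.007 m and z of lens_top in the frame of pad_blue above 0.025 m and angle between lens_cell's own z axis and vertical below 0.1 rad and linear speed of lens_cell below 0.02 m/s and y of pointer_tip in the frame of band_mid between -0.0075 and 0.0075 m); the robot touches nothing.
It fails at once if the pointer is wound 15 mm or more beyond the middle of the band (y of pointer_tip in the frame of band_mid above 0.015 m).
It fails at once if the cell is dropped: falling free at over 0.4 m/s, untouched, while over 20 mm above the bench (contact force between lens_cell and anything else below 0.01 N and linear speed of lens_cell above 0.4 m/s and height (world z) of lens_cell above 0.02 m).
It fails at once if a bystander is moved by more than 30 mm (distance of any of spare_cell, slide_box, oil_bottle, objective, petri_dish, screwdriver, sample_jar from where it was at the start of the episode above 0.03 m).
It also fails if it takes over 72 s, if anything falls off the work surface, if the arm or the gripper's body presses on something with over 40 N, if the wrist force passes 120 N, or if a joint passes its speed limit or range.

## Working session

There is one attempt and no reset: what is moved stays moved. The work goes in short steps, Python scripts to look and compute and a shell command to move; the robot and the scene stay as the last step left them, time stands still between calls to the robot, and variables do not carry over. Pictures are saved under pics/ and viewed, about 8 in all and at most 12, crops included, and the job is handed in when it is done.

```bash
mkdir -p pics; cat > h.py <<'E'
import numpy as np, cv2
from workcell import monitor, cams, order
from scipy.spatial.transform import Rotation as R
def snap(name, fn=None, crop=None, scale=1):
    o=monitor.get_obs(); c=cams.camera(name)
    if name=="wrist":
        T=np.eye(4); T[:3,:3]=R.from_euler('xyz',o['tcp_rot'],degrees=True).as_matrix(); T[:3,3]=o['ee_pos']
        c['W']=T@np.array(c['tool_from_camera'])
    else:
        Rm=cv2.Rodrigues(np.array(c['rvec'],float))[0]; T=np.eye(4); T[:3,:3]=Rm.T; T[:3,3]=-Rm.T@np.array(c['tvec'],float).ravel(); c['W']=T
    if fn:
        im=c['img'][:,:,::-1]
        if crop: x0,y0,x1,y1=crop; im=im[y0:y1,x0:x1]
        cv2.imwrite('pics/'+fn, cv2.resize(im,None,fx=scale,fy=scale,interpolation=cv2.INTER_CUBIC))
        np.savez('pics/'+fn+'.npz',**{k:np.array(v) for k,v in c.items()})
    return c
def load(fn): return dict(np.load('pics/'+fn+'.npz'))
def atz(c,u,v,z):
    d=c['W'][:3,:3]@np.array([(u-c['cx'])/c['fx'],(v-c['cy'])/c['fy'],1]); p=c['W'][:3,3]
    return p+d*(z-p[2])/d[2]
def dep(c,u,v):
    d=c['depth'][int(v),int(u)]
    return (c['W']@np.array([(u-c['cx'])/c['fx']*d,(v-c['cy'])/c['fy']*d,d,1]))[:3]
E
python3 - <<'E'
from h import *
print(monitor.get_obs())
c=snap('top','top1.png',scale=1.5); print(c['W'],c['fx'])
snap('scene','sc1.png',scale=1.5)
E
```

```text
{'time': 0.0, 'q': array([-7.20782496e+01,  5.00994401e+00,  1.00336324e+01,  9.50980662e+01,
        7.72330120e-05,  8.99988124e+01]), 'qd': array([ 0.01676086,  0.00776734, -0.04427059, -0.0117882 ,  0.01234378,
        0.01898752]), 'joint_efforts': array([-2.27400749e-03, -5.20392072e+01,  4.64801180e+01,  1.64211314e-02,
       -1.27122858e-04,  5.30983641e-06]), 'ee_pos': array([ 0.16918282, -0.52311985,  0.24758678]), 'tcp_rot': array([-1.79925622e+02, -7.87746348e-05,  1.79229379e+01]), 'wrist_force': array([-0.89897189,  0.51602002,  0.99159684]), 'torque': array([ 0.0264542 ,  0.03287851, -0.00877495]), 'opening': 0.08526541333209917}
[[ 0.05204507 -0.96893984  0.24175792  0.31889409]
 [-0.99864145 -0.04987543  0.01508976  0.00117081]
 [-0.00256329 -0.24221483 -0.97021926  1.06025356]
 [ 0.          0.          0.          1.        ]] 389.01871651641267
```

View pics/top1.png

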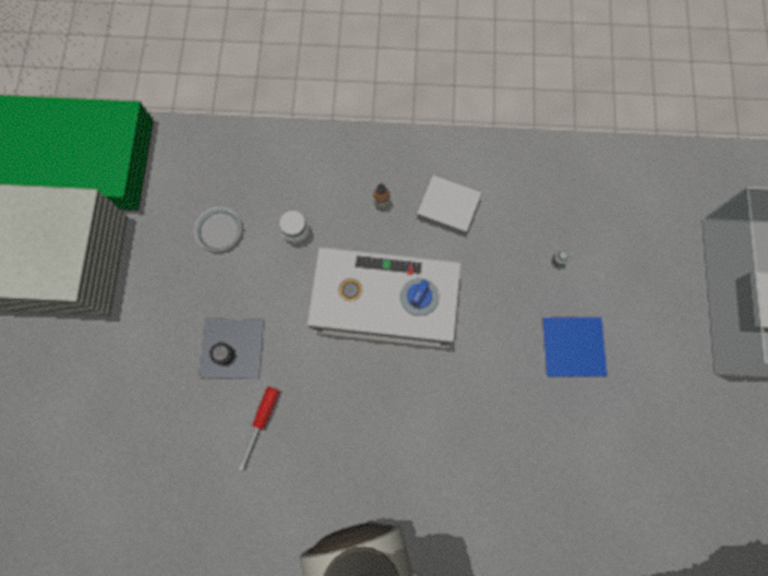

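View pics/sc1.png

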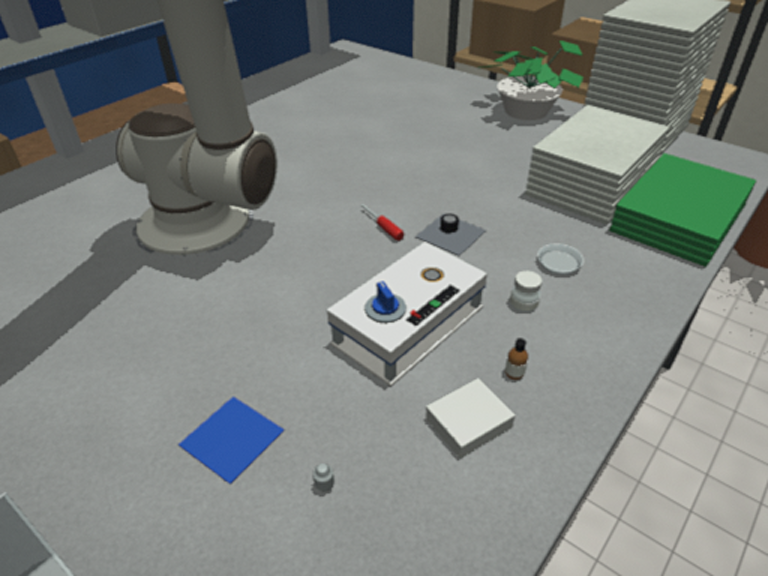

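Top view (768x576): jig deck corners (318,248), (461,262), (454,340), (309,325); seat (350,289), knob (420,293), pointer (410,268), band (386,265), blue pad centre (575,347), grey pad with the spare cell (231,348). The scene view agrees: the blue pad is on the robot's right.

```bash
python3 - <<'E'
from h import *
c=load('top1.png')
for n,u,v,z in [('seat',350,289,.08),('disc',419.5,297,.09),('knobtop',420,292,.126),('pointer',410,268,.085),('band',386,265,.082),('g0',357,262,.082),('g1',421,267,.082),('pad',575,347,.004),('padTL',543,318,.004),('padTR',602,317,.004),('padBR',607,376,.004),('bar1',427,283,.126),('bar2',413,303,.126),('c1',318,248,.082),('c2',461,262,.082),('c3',454,340,.082),('c4',309,325,.082),('obj',561,259,.02)]:
    print(n,atz(c,u/1.5-.17,v/1.5-.17,z).round(4), dep(c,u/1.5,v/1.5).round(3))
E
```

```text
seat [0.5745 0.0921 0.08  ] [0.575 0.092 0.077]
disc [ 0.5638 -0.0288  0.09  ] [ 0.554 -0.028  0.127]
knobtop [ 0.5633 -0.0282  0.126 ] [ 0.563 -0.029  0.125]
pointer [ 0.6163 -0.0103  0.085 ] [ 0.616 -0.011  0.084]
band [0.6206 0.0319 0.082 ] [0.62  0.031 0.082]
g0 [0.6235 0.0831 0.082 ] [0.624 0.083 0.079]
g1 [ 0.6201 -0.0294  0.082 ] [ 0.619 -0.03   0.083]
pad [ 0.5061 -0.3188  0.004 ] [ 0.506 -0.32   0.001]
padTL [ 0.5573 -0.261   0.004 ] [ 0.557 -0.262  0.004]
padTR [ 0.5648 -0.3699  0.004 ] [ 0.566 -0.373 -0.004]
padBR [ 0.4562 -0.3751  0.004 ] [ 0.457 -0.379 -0.005]
bar1 [ 0.5793 -0.0391  0.126 ] [ 0.579 -0.04   0.126]
bar2 [ 0.544  -0.0174  0.126 ] [ 0.547 -0.018  0.114]
c1 [0.6458 0.1536 0.082 ] [0.646 0.153 0.08 ]
c2 [ 0.6328 -0.0991  0.082 ] [ 0.658 -0.108  0.001]
c3 [ 0.4937 -0.0906  0.082 ] [ 0.508 -0.099 -0.001]
c4 [0.5069 0.1574 0.082 ] [0.506 0.157 0.084]
obj [ 0.6681 -0.2917  0.02  ] [ 0.66  -0.285  0.044]
```

```bash
R='[[.022,-.01455,0,0,0,0],[.022,-.01455,0,0,0,0]]'; 
python3 -m handwheel '[[0.022,-0.01455,0,0,0,0],[0.022,-0.01455,0,0,0,0],[0.022,-0.01455,0,0,0,0],[0.022,-0.01455,0,0,0,0],[0.022,-0.01455,0,0,0,0],[0.022,-0.01455,0,0,0,0],[0.022,-0.01455,0,0,0,0],[0.022,-0.01455,0,0,0,0]]' 1
python3 -m handwheel '[[0.022,-0.01455,0,0,0,0],[0.022,-0.01455,0,0,0,0],[0.022,-0.01455,0,0,0,0],[0.022,-0.01455,0,0,0,0],[0.022,-0.01455,0,0,0,0],[0.022,-0.01455,0,0,0,0],[0.022,-0.01455,0,0,0,0],[0.022,-0.01455,0,0,0,0]]'
python3 -m handwheel '[[0.022,-0.01455,0,0,0,0],[0.022,-0.01455,0,0,0,0],[0.022,-0.01455,0,0,0,0],[0.022,-0.01455,0,0,0,0],[0.022,-0.01455,0,0,0,0],[0.022,-0.01455,0,0,0,0],[0.02,-0.0145,0,0,0,0],[0,0,0,0,0,0]]'
python3 -c "
from h import *
print(monitor.get_obs()['q'].round(1))
c=snap('wrist','w1.png',scale=1.5);print(c['W'].round(3))"
```

```text
time: 0.77
ee_pos: [0.3014, -0.3572, 0.248]
tcp_rot: [-180.0, 0.0, 17.9]
wrist_force: [0.5, -0.4, 0.5]
opening: 0.0855
time: 1.43
ee_pos: [0.4331, -0.1923, 0.248]
tcp_rot: [-180.0, 0.0, 17.9]
wrist_force: [0.7, -0.6, 0.7]
opening: 0.0853
time: 2.1
ee_pos: [0.5475, -0.0469, 0.2471]
tcp_rot: [-179.9, 0.0, 18.1]
wrist_force: [0.4, 0.3, 0.8]
opening: 0.0853
[ -4.9   4.9   9.9  95.    0.  157. ]
[[ 0.311 -0.904 -0.293  0.623]
 [-0.95  -0.296 -0.095 -0.023]
 [-0.001  0.308 -0.951  0.373]
 [ 0.     0.     0.     1.   ]]
```

View pics/w1.png

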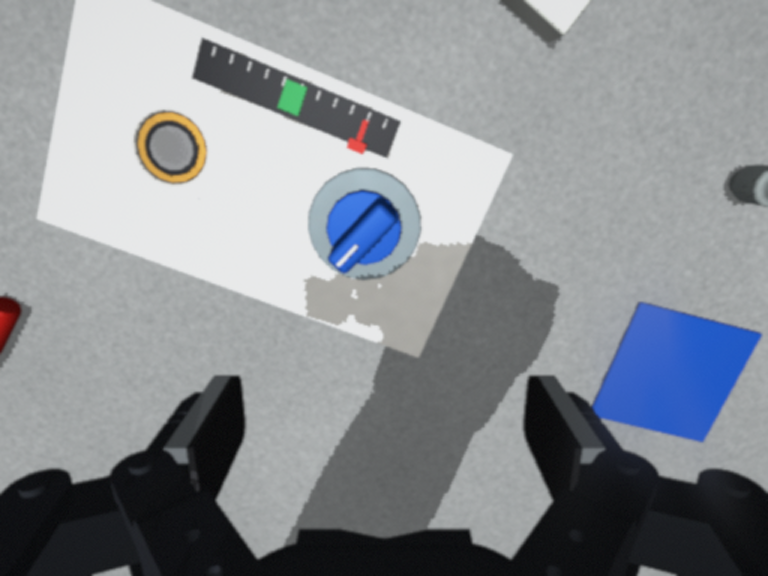

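Wrist view (768x576): the knob bar's top runs from (341,262) to (389,205) and the disc centre is at (364,222). The pointer is a line at (366,120)-(358,145), the band is centred at (292,98), the seat at (171,147), and the fingers sit at the bottom.

```bash
python3 - <<'E'
from h import *
c=load('w1.png')
P=lambda u,v,z: atz(c,u/1.5-.17,v/1.5-.17,z)
for n,u,v,z in [('seat',171,147,.08),('disc',364,223,.088),('e1',337,262,.126),('e2',392,206,.126),('ptr',363,128,.085),('band',292,98,.083),('g0',197,58,.083),('g1',395,139,.083),('pad',680,372,.004),('c1',513,154,.082),('c3',418,357,.082),('c4',37,219,.082)]:
    print(n,P(u,v,z).round(4),dep(c,u/1.5,v/1.5).round(3))
b=c['depth']; # bar top points
pts=[dep(c,u,v) for v in range(120,190) for u in range(205,285) if b[v,u]>0]
pts=np.array([p for p in pts if .121<p[2]<.131]);print(len(pts))
(cx,cy),s,a=cv2.minAreaRect((pts[:,:2]*1000).astype(np.float32)); print(cx,cy,s,a, cv2.boxPoints(((cx,cy),s,a)), np.median(pts[:,2]))
E
```

```text
seat [0.5739 0.0917 0.08  ] [0.574 0.09  0.083]
disc [ 0.5678 -0.028   0.088 ] [ 0.575 -0.027  0.127]
e1 [ 0.551 -0.02   0.126] [ 0.551 -0.02   0.126]
e2 [ 0.5879 -0.0382  0.126 ] [ 0.584 -0.04   0.097]
ptr [ 0.6187 -0.0113  0.085 ] [ 0.619 -0.011  0.084]
band [0.6215 0.0311 0.083 ] [0.621 0.031 0.083]
g0 [0.6252 0.0855 0.083 ] [0.625 0.085 0.083]
g1 [ 0.6186 -0.0304  0.083 ] [ 0.619 -0.031  0.082]
pad [ 0.5133 -0.3218  0.004 ] [ 0.513 -0.322  0.005]
c1 [ 0.632 -0.098  0.082] [ 0.634 -0.12  -0.   ]
c3 [ 0.4924 -0.0888  0.082 ] [ 0.455 -0.108 -0.   ]
c4 [0.5076 0.1602 0.082 ] [0.475 0.211 0.   ]
930
566.1436767578125 -28.326725006103516 (14.132719039916992, 41.962059020996094) 64.55252838134766 [[544.1619   -25.692303]
 [582.0528   -43.722706]
 [588.1254   -30.961147]
 [550.23456  -12.930744]] 0.12569584478335327
```

```bash

python3 -m handwheel '[[0,0,0,0,0,-7.1],[0,0,0,0,0,-7.1],[0,0,0,0,0,-7.1],[0,0,0,0,0,-7.1],[0,0,0,0,0,-7.1],[0,0,0,0,0,-7.1],[0,0,0,0,0,-7.1],[0,0,0,0,0,-7.1]]' 0
python3 -m handwheel '[[0,0,0,0,0,-7.1],[0,0,0,0,0,-7.1],[0,0,0,0,0,-7.1],[0,0,0,0,0,-7.1],[0,0,0,0,0,-7.1],[0,0,0,0,0,-7.1],[0,0,0,0,0,-7.1],[0,0,0,0,0,-7.1]]'
python3 -m handwheel '[[0,0,0,0,0,-7.1],[0,0,0,0,0,-7.1],[0,0,0,0,0,-7.1],[0,0,0,0,0,-7.1],[0,0,0,0,0,-7.1],[0,0,0,0,0,-7.1],[0,0,0,0,0,-7.1],[0,0,0,0,0,-7.1]]'
python3 -m handwheel '[[0,0,0,0,0,-7.1],[0,0,0,0,0,-7.1],[0,0,0,0,0,-7.1],[0,0,0,0,0,-7.1],[0,0,0,0,0,-7.1],[0,0,0,0,0,-7.1],[0,0,0,0,0,-7.1],[0,0,0,0,0,-7.1]]'
python3 -m handwheel '[[0,0,0,0,0,-7.1],[0,0,0,0,0,-7.1],[0,0,0,0,0,-7.1],[0,0,0,0,0,-7.1],[0,0,0,0,0,-7.1],[0,0,0,0,0,-7.1],[0,0,0,0,0,-7.1],[0,0,0,0,0,-7.1]]'
python3 -m handwheel '[[0,0,0,0,0,-6.5],[0,0,0,0,0,-6.5],[0,0,0,0,0,-6.5],[0,0,0,0,0,-6.5],[0,0,0,0,0,-6.5],[0,0,0,0,0,0],[0,0,0,0,0,0],[0,0,0,0,0,0]]'
python3 -c "
from h import *
o=monitor.get_obs();print(o['q'].round(1),o['ee_pos'],o['tcp_rot'])
Rm=R.from_euler('xyz',o['tcp_rot'],degrees=True).as_matrix()
print(Rm.T@(np.array([.5661,-.0283,.119])-o['ee_pos']))"
```

```text
time: 2.82
ee_pos: [0.5453, -0.0506, 0.2482]
tcp_rot: [-180.0, 0.0, 75.0]
wrist_force: [-0.4, 0.4, -0.2]
opening: 0.0428
time: 3.48
ee_pos: [0.5453, -0.0506, 0.2482]
tcp_rot: [-180.0, -0.0, 131.8]
wrist_force: [-0.1, -0.1, -0.1]
opening: 0.0425
time: 4.15
ee_pos: [0.5453, -0.0506, 0.2482]
tcp_rot: [-180.0, -0.0, -171.4]
wrist_force: [-0.7, -0.1, -0.2]
opening: 0.0429
time: 4.82
ee_pos: [0.5453, -0.0506, 0.2482]
tcp_rot: [180.0, -0.0, -114.6]
wrist_force: [-0.4, -0.6, 0.3]
opening: 0.0428
time: 5.48
ee_pos: [0.5453, -0.0506, 0.2482]
tcp_rot: [180.0, 0.0, -57.8]
wrist_force: [-0.3, -0.4, 0.1]
opening: 0.0427
time: 6.15
ee_pos: [0.5456, -0.0502, 0.2483]
tcp_rot: [180.0, 0.0, -25.8]
wrist_force: [0.3, 0.1, 0.4]
opening: 0.043
[  -5.3    4.7    9.8   95.1   -0.  -159.4] [ 0.54559048 -0.05021642  0.2482803 ] [ 1.79994881e+02  5.27618509e-03 -2.58189165e+01]
[ 0.00892884 -0.02867264  0.12927692]
```

```bash

python3 -m handwheel '[[0.003,-0.0095,0,0,0,0],[0.003,-0.0095,0.01,0,0,0],[0.0029,-0.0097,0.02,0,0,0],[0,0,0.02,0,0,0],[0,0,0.02,0,0,0],[0,0,0.01,0,0,0],[0,0,0,0,0,0],[0,0,0,0,0,0]]'
python3 -c "
from h import *
o=monitor.get_obs();print(o['q'].round(1),o['ee_pos'],o['tcp_rot'])
Rm=R.from_euler('xyz',o['tcp_rot'],degrees=True).as_matrix()
print(Rm.T@(np.array([.5659,-.0283,.119])-o['ee_pos']))
c=snap('wrist','w2.png',scale=1.5)
b=c['depth'];v,u=np.nonzero((b>0)&(b<.35)&(c['img'][:,:,2]>c['img'][:,:,0].astype(int)+50));
pts=np.array([dep(c,x,y) for x,y in zip(u,v)]); pts=pts[(pts[:,2]>.121)&(pts[:,2]<.131)];print(len(pts))
print(cv2.minAreaRect((pts[:,:2]*1000).astype(np.float32)))
"
```

```text
time: 6.82
ee_pos: [0.5663, -0.0275, 0.1681]
tcp_rot: [180.0, 0.0, -25.6]
wrist_force: [-0.5, 0.2, 0.6]
opening: 0.0425
[  -2.8    6.5    2.8   86.4    0.  -157.2] [ 0.56625727 -0.02745212  0.16806453] [ 1.79984103e+02  4.40242284e-02 -2.55866246e+01]
[8.16456668e-05 9.05413220e-04 4.90647351e-02]
1482
((566.9652709960938, -28.78164291381836), (13.986539840698242, 41.03650665283203), 64.88455963134766)
```

View pics/w2.png

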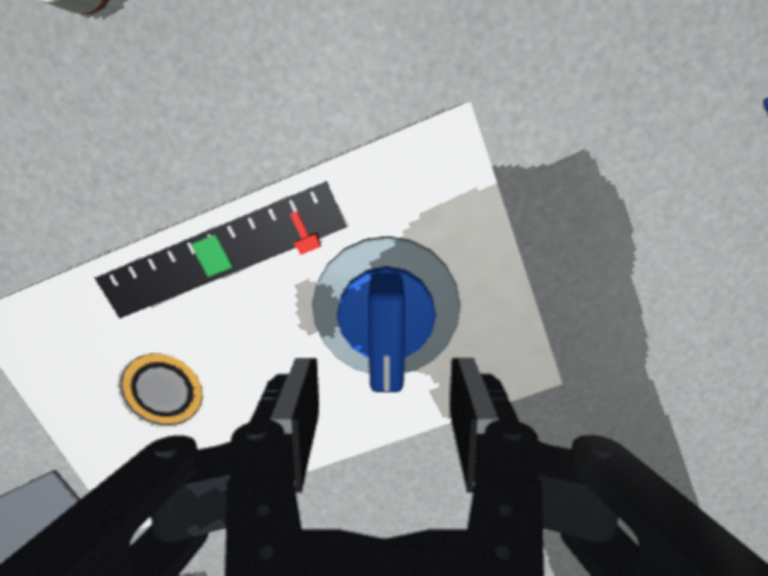

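Wrist view: the bar is centred between the fingers (x≈387) and aligned with them. Pointer at (300,228), band at (212,256). Descending and gripping.

```bash

python3 -m handwheel '[[0,0.0009,0.009,0,0,0],[0,0,0.009,0,0,0],[0,0,0.009,0,0,0],[0,0,0.009,0,0,0],[0,0,0.008,0,0,0],[0,0,0.005,0,0,0],[0,0,0,0,0,0],[0,0,0,0,0,0]]'
python3 -m handwheel '[[0,0,0,0,0,0],[0,0,0,0,0,0],[0,0,0,0,0,0],[0,0,0,0,0,0],[0,0,0,0,0,0],[0,0,0,0,0,0],[0,0,0,0,0,0],[0,0,0,0,0,0]]' -1 40
```

```text
time: 7.53
ee_pos: [0.5657, -0.0286, 0.119]
tcp_rot: [180.0, 0.0, -25.6]
wrist_force: [-0.4, -0.4, 0.4]
opening: 0.0428
time: 8.2
ee_pos: [0.5662, -0.0285, 0.1199]
tcp_rot: [-180.0, -0.1, -25.6]
wrist_force: [0.8, 1.2, 5.8]
opening: 0.0133
```

```bash

python3 -m handwheel '[[0,0,0,0,0,5],[0,0,0,0,0,5],[0,0,0,0,0,5],[0,0,0,0,0,5],[0,0,0,0,0,5],[0,0,0,0,0,5],[0,0,0,0,0,5],[0,0,0,0,0,5]]'
python3 -m handwheel '[[0,0,0,0,0,5],[0,0,0,0,0,5],[0,0,0,0,0,5],[0,0,0,0,0,5],[0,0,0,0,0,5],[0,0,0,0,0,5],[0,0,0,0,0,5],[0,0,0,0,0,5]]'
python3 -m handwheel '[[0,0,0,0,0,5],[0,0,0,0,0,5],[0,0,0,0,0,5],[0,0,0,0,0,5],[0,0,0,0,0,5],[0,0,0,0,0,5],[0,0,0,0,0,0],[0,0,0,0,0,0]]'
cat >> h.py <<'E'
def gauge(c):
    # pointer and band centres along the gauge (jig y, mm) from colour masks
    hsv=cv2.cvtColor(c['img'],cv2.COLOR_RGB2HSV).astype(int); H,S,V=hsv[...,0],hsv[...,1],hsv[...,2]
    out={}
    for n,m in [('red',((H<8)|(H>172))&(S>140)&(V>90)),('green',(H>45)&(H<80)&(S>110)&(V>60))]:
        v,u=np.nonzero(m); p=np.array([atz(c,x,y,.084) for x,y in zip(u,v)]).reshape(-1,3)
        p=p[(p[:,0]>.605-.02)&(p[:,0]<.64)&(abs(p[:,1]-.03)<.07)]
        a=np.radians(-3.3); y=-np.sin(a)*p[:,0]*-1*-1+np.cos(a)*p[:,1] if len(p) else p
        out[n]=(len(p),p[:,:2].mean(0).round(4) if len(p) else None,(y.min(),y.max(),y.mean()) if len(p) else None)
    return out
E
python3 -c "
from h import *
for n in ['wrist','top','scene']:
    print(n,gauge(snap(n,'g1_'+n+'.png')))
print(gauge(load('top1.png')),gauge(load('w2.png')))"
```

```text
time: 8.87
ee_pos: [0.566, -0.0287, 0.1199]
tcp_rot: [-180.0, -0.0, -65.8]
wrist_force: [-0.3, -0.2, 6.5]
opening: 0.0131
time: 9.53
ee_pos: [0.5657, -0.0287, 0.1199]
tcp_rot: [-180.0, -0.0, -105.8]
wrist_force: [-3.5, 0.6, 6.9]
opening: 0.0127
time: 10.2
ee_pos: [0.5655, -0.0286, 0.1199]
tcp_rot: [180.0, -0.0, -135.6]
wrist_force: [-4.0, 1.5, 8.1]
opening: 0.0133
wrist {'red': (282, array([0.6146, 0.0146]), (np.float64(0.04469298214089666), np.float64(0.05626559574470427), np.float64(0.04997827333152274))), 'green': (346, array([0.62  , 0.0298]), (np.float64(0.059978971370352664), np.float64(0.07340541425495035), np.float64(0.06540376320207344)))}
top {'red': (0, None, None), 'green': (0, None, None)}
scene {'red': (14, array([0.6169, 0.0143]), (np.float64(0.04637020128330918), np.float64(0.05313695513573457), np.float64(0.04974214341573011))), 'green': (27, array([0.6231, 0.031 ]), (np.float64(0.05960098424650069), np.float64(0.0746854701827174), np.float64(0.06680413018125377)))}
{'red': (9, array([ 0.6134, -0.01  ]), (np.float64(0.022363491909839432), np.float64(0.027843873162215784), np.float64(0.025336387048018542))), 'green': (22, array([0.6212, 0.0321]), (np.float64(0.06257491530244409), np.float64(0.07331393431856534), np.float64(0.06784533433915231)))} {'red': (237, array([ 0.612 , -0.0105]), (np.float64(0.019482374430817732), np.float64(0.030386464660403324), np.float64(0.024733158320452323))), 'green': (460, array([0.6217, 0.0309]), (np.float64(0.06018322783486219), np.float64(0.07331619854957011), np.float64(0.06662153864536124)))}
```

```bash

python3 -m handwheel '[[0,0,0,0,0,5],[0,0,0,0,0,5],[0,0,0,0,0,5],[0,0,0,0,0,5],[0,0,0,0,0,5],[0,0,0,0,0,5],[0,0,0,0,0,5],[0,0,0,0,0,5]]'
python3 -m handwheel '[[0,0,0,0,0,5],[0,0,0,0,0,5],[0,0,0,0,0,5],[0,0,0,0,0,3],[0,0,0,0,0,0],[0,0,0,0,0,0],[0,0,0,0,0,0],[0,0,0,0,0,0]]'
python3 -c "
from h import *
for n in ['wrist','scene']:
    print(n,gauge(snap(n,'g2_'+n+'.png',scale=1.5)))"
```

```text
time: 11.02
ee_pos: [0.5654, -0.0283, 0.12]
tcp_rot: [180.0, -0.0, -175.8]
wrist_force: [-4.0, 2.2, 8.0]
opening: 0.013
time: 11.68
ee_pos: [0.5655, -0.0282, 0.1199]
tcp_rot: [180.0, -0.0, 166.4]
wrist_force: [-4.0, 2.5, 8.4]
opening: 0.013
wrist {'red': (179, array([0.6125, 0.0284]), (np.float64(0.05804894710644318), np.float64(0.06910639246531422), np.float64(0.06361726354841224))), 'green': (177, array([0.6195, 0.0345]), (np.float64(0.06513097211952218), np.float64(0.07322851582695791), np.float64(0.07007759125579671)))}
scene {'red': (9, array([0.6143, 0.0279]), (np.float64(0.06042190764980587), np.float64(0.06653990295930787), np.float64(0.06317669556330759))), 'green': (16, array([0.6246, 0.0333]), (np.float64(0.06161054730062449), np.float64(0.0746854701827174), np.float64(0.06922123383532416)))}
```

View pics/g2_wrist.png

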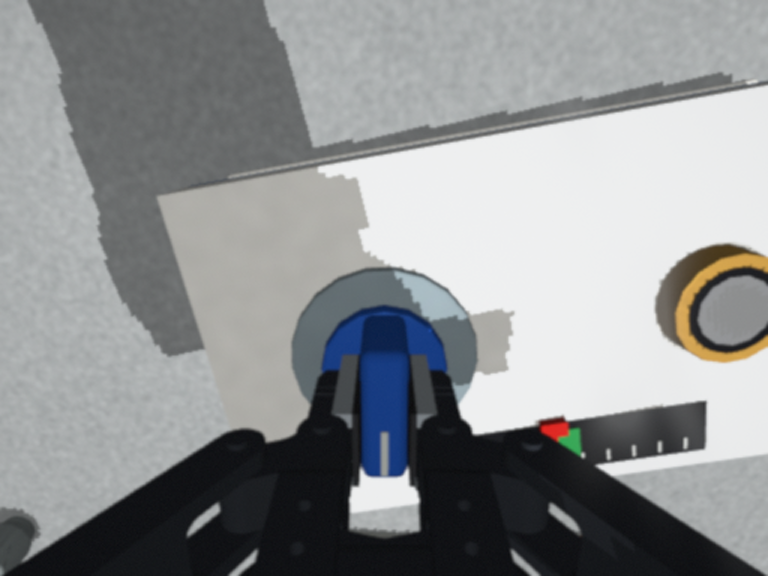

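The pointer (553,430) is at the near part of the band (570,440), about 3 mm short of its middle, and the cell stands raised. I'll turn 12° more, then release and go up.

```bash

python3 -m handwheel '[[0,0,0,0,0,4],[0,0,0,0,0,4],[0,0,0,0,0,4],[0,0,0,0,0,0],[0,0,0,0,0,0],[0,0,0,0,0,0],[0,0,0,0,0,0],[0,0,0,0,0,0]]'
python3 -m handwheel '[[0,0,0,0,0,0],[0,0,0,0,0,0],[0,0,0,0,0,0],[0,0,0,0,0,0],[0,0,0,0,0,0],[0,0,0,0,0,0],[0,0,0,0,0,0],[0,0,0,0,0,0]]' 0
python3 -m handwheel '[[0,0,-0.015,0,0,0],[0,0,-0.015,0,0,0],[0,0,-0.02,0,0,0],[0,0,-0.02,0,0,0],[0,0,-0.02,0,0,0],[0,0,0,0,0,0],[0,0,0,0,0,0],[0,0,0,0,0,0]]' 1
python3 -c "
from h import *
for n in ['wrist','scene']:
    c=snap(n,'g3_'+n+'.png',scale=1.5); print(n,gauge(c))
    b=c['depth'];im=c['img'].astype(int)
    pts=np.array([dep(c,x,y) for y in range(384) for x in range(512) if b[y,x]>0])
    s=pts[(np.hypot(pts[:,0]-.574,pts[:,1]-.0917)<.03)&(pts[:,2]>.0865)&(pts[:,2]<.11)]
    print(len(s), np.median(s[:,2]), cv2.minEnclosingCircle((s[:,:2]*1000).astype(np.float32)), s[:,:2].mean(0)) if len(s) else 0
o=monitor.get_obs();print(o['q'].round(1),o['ee_pos'],o['tcp_rot'])
"
```

```text
time: 12.45
ee_pos: [0.5655, -0.0281, 0.1199]
tcp_rot: [180.0, -0.0, 154.4]
wrist_force: [-3.8, 3.7, 8.1]
opening: 0.0131
time: 13.12
ee_pos: [0.5658, -0.0287, 0.1192]
tcp_rot: [-180.0, -0.0, 154.4]
wrist_force: [0.1, -0.3, -0.2]
opening: 0.0424
time: 13.78
ee_pos: [0.5658, -0.0286, 0.2085]
tcp_rot: [-180.0, -0.0, 154.4]
wrist_force: [0.4, 0.1, -0.2]
opening: 0.0854
wrist {'red': (128, array([0.6142, 0.0305]), (np.float64(0.06045827214357258), np.float64(0.07122569695089281), np.float64(0.0658246561664004))), 'green': (191, array([0.6232, 0.0316]), (np.float64(0.060223754856195966), np.float64(0.07375868876614358), np.float64(0.06739025676025132)))}
2402 0.09404253694832573 ((573.2586669921875, 91.0956802368164), 20.24782943725586) [0.57194971 0.09011044]
scene {'red': (6, array([0.6134, 0.0324]), (np.float64(0.06491038231405732), np.float64(0.07105832382308147), np.float64(0.06763053855949215))), 'green': (18, array([0.6248, 0.0309]), (np.float64(0.05960098424650069), np.float64(0.0746854701827174), np.float64(0.06686080716790765)))}
145 0.09423942135587626 ((572.6966552734375, 90.88614654541016), 20.939104080200195) [0.57555192 0.08854867]
[-2.9  6.6  7.4 90.9  0.  22.7] [ 0.56544535 -0.02861364  0.20802643] [-1.79960338e+02 -9.49946873e-02  1.54419839e+02]
```

View pics/g3_wrist.png

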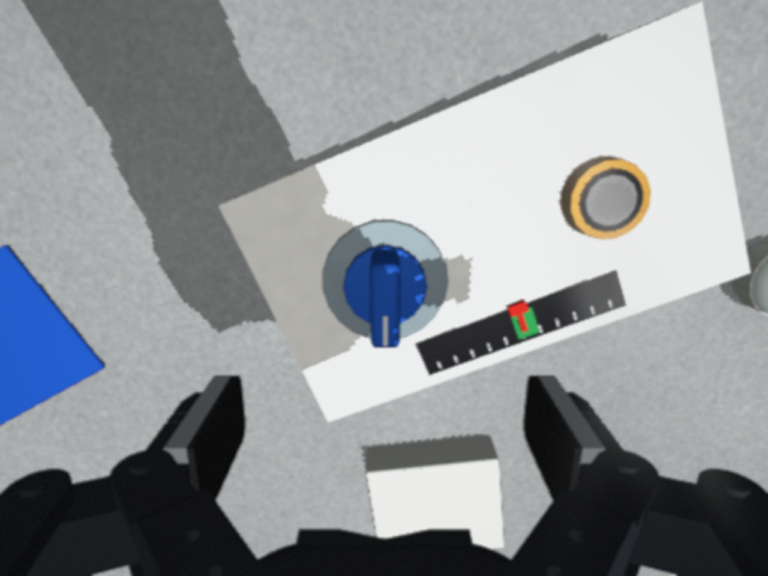

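The pointer (518,318) is in the middle of the band (524,320) to within 1 mm. The cell's top is at z=0.094 (cell z 0.070, in range), centred at (0.5733,0.0911).

```bash

python3 -m handwheel '[[0.0112,0.0278,0,0,0,0],[0.0112,0.0278,0,0,0,0],[0.0112,0.0278,0,0,0,0],[0.0112,0.0278,0,0,0,0],[0,0,0.02,0,0,0],[0,0,0.02,0,0,0],[0,0,0.02,0,0,0],[0,0,0,0,0,0]]' 0.3
python3 -m handwheel '[[0,0,0,0,0,0],[0,0,0,0,0,0],[0,0,0,0,0,0],[0,0,0,0,0,0],[0,0,0,0,0,0],[0,0,0,0,0,0],[0,0,0,0,0,0],[0,0,0,0,0,0]]'
python3 -c "
from h import *
o=monitor.get_obs();print(o['ee_pos'],o['tcp_rot'])
c=snap('wrist','w4.png',scale=1.5)
Rm=R.from_euler('xyz',o['tcp_rot'],degrees=True).as_matrix()
b=c['depth']
pts=np.array([dep(c,x,y) for y in range(384) for x in range(512) if b[y,x]>0])
s=pts[(np.hypot(pts[:,0]-.574,pts[:,1]-.0917)<.028)&(pts[:,2]>.0865)&(pts[:,2]<.1)]
(x,y),r=cv2.minEnclosingCircle((s[:,:2]*1000).astype(np.float32));print(x,y,r,np.median(s[:,2]))
print(Rm.T@(np.array([x/1e3,y/1e3,.1])-o['ee_pos']))
"
```

```text
time: 14.55
ee_pos: [0.5714, 0.091, 0.1442]
tcp_rot: [-179.8, -0.3, 154.5]
wrist_force: [-1.1, -0.8, 0.0]
opening: 0.0557
time: 15.22
ee_pos: [0.5735, 0.091, 0.1495]
tcp_rot: [180.0, 0.0, 154.4]
wrist_force: [-0.2, 0.1, 0.2]
opening: 0.0554
[0.57350709 0.09098829 0.14945961] [1.79992634e+02 9.19909388e-03 1.54419861e+02]
573.4867553710938 91.3715591430664 20.235746383666992 0.09408479186379559
[0.00019177 0.00033057 0.04945962]
```

View pics/w4.png

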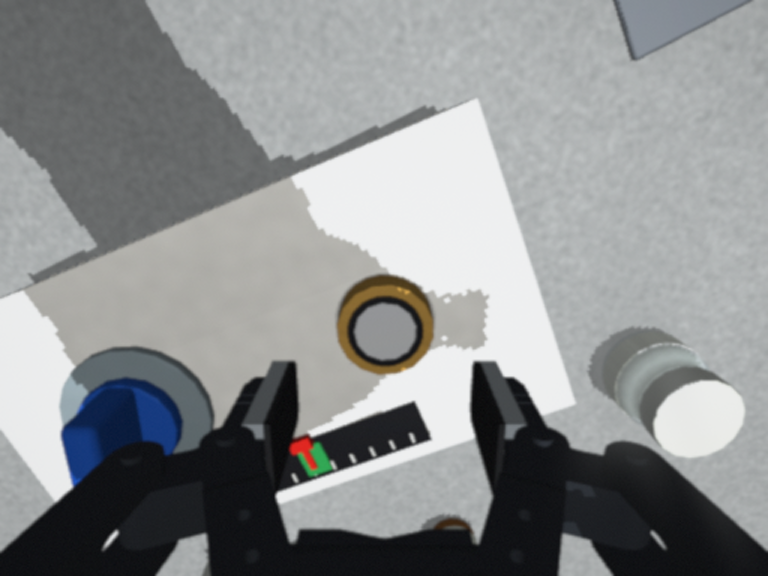

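The cell (386,330) is centred between the fingers (x≈385). Descending gently.

```bash

python3 -m handwheel '[[0,0,0.008,0,0,0],[0,0,0.009,0,0,0],[0,0,0.009,0,0,0],[0,0,0.008,0,0,0],[0,0,0.006,0,0,0],[0,0,0.003,0,0,0],[0,0,0,0,0,0],[0,0,0,0,0,0]]'
python3 -m handwheel '[[0,0,0.001,0,0,0],[0,0,0.001,0,0,0],[0,0,0.001,0,0,0],[0,0,0.001,0,0,0],[0,0,0.001,0,0,0],[0,0,0.001,0,0,0],[0,0,0,0,0,0],[0,0,0,0,0,0]]'
python3 -m handwheel '[[0,0,0,0,0,0],[0,0,0,0,0,0],[0,0,0,0,0,0],[0,0,0,0,0,0],[0,0,0,0,0,0],[0,0,0,0,0,0],[0,0,0,0,0,0],[0,0,0,0,0,0]]' -1 40
```

```text
time: 15.93
ee_pos: [0.5735, 0.091, 0.1063]
tcp_rot: [-180.0, -0.0, 154.4]
wrist_force: [-0.0, -0.5, 0.1]
opening: 0.0556
time: 16.6
ee_pos: [0.5734, 0.091, 0.1002]
tcp_rot: [-180.0, -0.0, 154.4]
wrist_force: [-0.2, 0.0, -0.4]
opening: 0.0552
time: 17.27
ee_pos: [0.5736, 0.091, 0.1006]
tcp_rot: [180.0, 0.0, 154.4]
wrist_force: [-1.1, -1.7, 3.6]
opening: 0.0378
```

```bash

python3 -m handwheel '[[0,0,-0.003,0,0,0],[0,0,-0.005,0,0,0],[0,0,-0.006,0,0,0],[0,0,-0.006,0,0,0],[0,0,-0.006,0,0,0],[0,0,-0.004,0,0,0],[0,0,0,0,0,0],[0,0,0,0,0,0]]'
python3 -m handwheel '[[0,0,-0.008,0,0,0],[0,0,-0.012,0,0,0],[0,0,-0.012,0,0,0],[0,0,-0.012,0,0,0],[0,0,-0.01,0,0,0],[0,0,-0.006,0,0,0],[0,0,0,0,0,0],[0,0,0,0,0,0]]'
python3 -c "
from h import *
print(monitor.get_obs()['ee_pos'])
for n in ['wrist','scene']: print(gauge(snap(n,'g5_'+n+'.png',scale=1.5)))
"
```

```text
time: 17.93
ee_pos: [0.5736, 0.091, 0.1306]
tcp_rot: [180.0, 0.0, 154.4]
wrist_force: [-0.4, 0.4, -1.0]
opening: 0.0378
time: 18.6
ee_pos: [0.5737, 0.091, 0.1905]
tcp_rot: [180.0, 0.0, 154.4]
wrist_force: [0.1, -0.9, -0.2]
opening: 0.0381
[0.57365689 0.09104938 0.19054563]
{'red': (0, None, None), 'green': (20, array([0.6282, 0.03  ]), (np.float64(0.06398606708611924), np.float64(0.06785178950762771), np.float64(0.06610319858756998)))}
{'red': (6, array([0.6111, 0.0329]), (np.float64(0.06491038231405732), np.float64(0.07105832382308147), np.float64(0.06798208718420547))), 'green': (17, array([0.6253, 0.0313]), (np.float64(0.05960098424650069), np.float64(0.0746854701827174), np.float64(0.06721612220971063)))}
```

View pics/g5_scene.png

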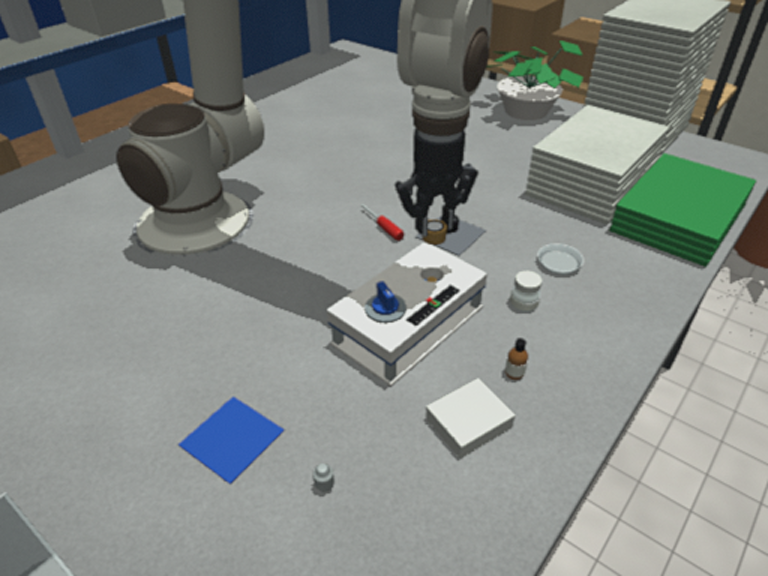

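The cell is held level (435,232), clear of the jig, and the pointer is still in the band. Carrying it to the blue pad.

```bash

python3 -m handwheel '[[-0.002,-0.006,0,0,0,0],[-0.004,-0.012,0,0,0,0],[-0.005,-0.017,0,0,0,0],[-0.005,-0.017,0,0,0,0],[-0.005,-0.017,0,0,0,0],[-0.005,-0.017,0,0,0,0],[-0.005,-0.017,0,0,0,0],[-0.005,-0.017,0,0,0,0]]'
python3 -m handwheel '[[-0.005,-0.017,0,0,0,0],[-0.005,-0.017,0,0,0,0],[-0.005,-0.017,0,0,0,0],[-0.005,-0.017,0,0,0,0],[-0.005,-0.017,0,0,0,0],[-0.005,-0.017,0,0,0,0],[-0.005,-0.017,0,0,0,0],[-0.005,-0.017,0,0,0,0]]'
python3 -m handwheel '[[-0.005,-0.017,0,0,0,0],[-0.005,-0.017,0,0,0,0],[-0.005,-0.017,0,0,0,0],[-0.005,-0.017,0,0,0,0],[-0.005,-0.016,0,0,0,0],[-0.004,-0.012,0,0,0,0],[-0.002,-0.006,0,0,0,0],[0,0,0,0,0,0]]'
python3 -m handwheel '[[0,0,0,0,0,0],[0,0,0,0,0,0],[0,0,0,0,0,0],[0,0,0,0,0,0],[0,0,0,0,0,0],[0,0,0,0,0,0],[0,0,0,0,0,0],[0,0,0,0,0,0]]'
python3 -c "
from h import *
o=monitor.get_obs();print(o['ee_pos'],o['tcp_rot'])
c=snap('wrist','w6.png',scale=1.5)
im=c['img'].astype(int);v,u=np.nonzero((im[...,2]>im[...,0]+60)&(im[...,2]>90))
p=np.array([atz(c,x,y,.004) for x,y in zip(u,v)]);print(len(p),p.min(0),p.max(0),cv2.minAreaRect((p[:,:2]*1000).astype(np.float32)))
"
```

```text
time: 19.37
ee_pos: [0.5534, -0.0346, 0.19]
tcp_rot: [-180.0, -0.0, 154.4]
wrist_force: [0.4, 0.2, 0.3]
opening: 0.0382
time: 20.03
ee_pos: [0.5305, -0.1745, 0.19]
tcp_rot: [-180.0, -0.0, 154.4]
wrist_force: [-0.5, -1.1, -1.3]
opening: 0.0377
time: 20.7
ee_pos: [0.5148, -0.2795, 0.19]
tcp_rot: [-180.0, -0.0, 154.3]
wrist_force: [-0.0, 0.4, -0.3]
opening: 0.0376
time: 21.37
ee_pos: [0.5155, -0.278, 0.1903]
tcp_rot: [180.0, 0.0, 154.4]
wrist_force: [0.2, -0.7, -0.9]
opening: 0.0376
[ 0.51547221 -0.27795334  0.19029169] [1.79997263e+02 1.08446498e-03 1.54433153e+02]
10938 [ 0.45034913 -0.37489213  0.004     ] [ 0.56449289 -0.26051321  0.004     ] ((507.7845458984375, -318.0459289550781), (109.21021270751953, 109.62015533447266), 3.401491641998291)
```

View pics/w6.png

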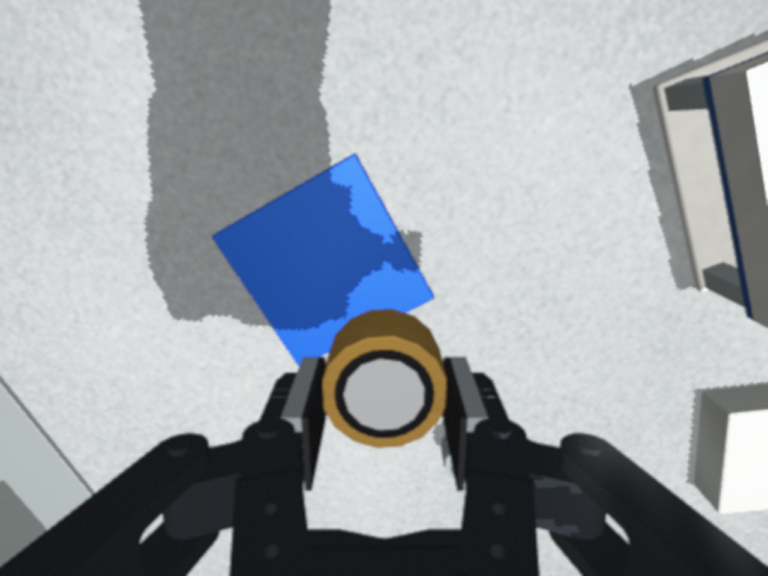

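The pad is seen as a 109x109 mm square centred at (0.508,-0.318), and the cell is level in the jaws.

```bash

python3 -m handwheel '[[-0.002,-0.008,0,0,0,0],[-0.002,-0.008,0.005,0,0,0],[-0.002,-0.008,0.01,0,0,0],[-0.002,-0.008,0.014,0,0,0],[-0.0023,-0.0074,0.014,0,0,0],[0,0,0.014,0,0,0],[0,0,0.01,0,0,0],[0,0,0.005,0,0,0]]'
python3 -m handwheel '[[0,0,0.005,0,0,0],[0,0,0.01,0,0,0],[0,0,0.012,0,0,0],[0,0,0.012,0,0,0],[0,0,0.012,0,0,0],[0,0,0.009,0,0,0],[0,0,0.004,0,0,0],[0,0,0,0,0,0]]'
python3 -m handwheel '[[0,0,0,0,0,0],[0,0,0,0,0,0],[0,0,0,0,0,0],[0,0,0,0,0,0],[0,0,0,0,0,0],[0,0,0,0,0,0],[0,0,0,0,0,0],[0,0,0,0,0,0]]'
```

```text
time: 22.08
ee_pos: [0.5067, -0.3183, 0.1158]
tcp_rot: [180.0, -0.2, 154.4]
wrist_force: [0.1, -0.6, 0.9]
opening: 0.038
time: 22.75
ee_pos: [0.5071, -0.3177, 0.0528]
tcp_rot: [180.0, -0.1, 154.4]
wrist_force: [-0.8, 0.3, -0.9]
opening: 0.0376
time: 23.42
ee_pos: [0.5077, -0.3181, 0.0543]
tcp_rot: [-180.0, 0.0, 154.4]
wrist_force: [-0.4, -0.1, -0.5]
opening: 0.038
```

Bottom is now about 20 mm above the pad. I'll lower it slowly while watching the wrist force.

```bash

python3 -m handwheel '[[0,0,0.002,0,0,0],[0,0,0.003,0,0,0],[0,0,0.003,0,0,0],[0,0,0.003,0,0,0],[0,0,0.003,0,0,0],[0,0,0.002,0,0,0],[0,0,0.001,0,0,0],[0,0,0,0,0,0]]'
python3 -m handwheel '[[0,0,0.0005,0,0,0],[0,0,0.0005,0,0,0],[0,0,0.0005,0,0,0],[0,0,0.0005,0,0,0],[0,0,0,0,0,0],[0,0,0,0,0,0],[0,0,0,0,0,0],[0,0,0,0,0,0]]'
```

```text
time: 24.08
ee_pos: [0.5075, -0.318, 0.0369]
tcp_rot: [180.0, -0.0, 154.4]
wrist_force: [-0.5, -0.7, -0.7]
opening: 0.0377
time: 24.75
ee_pos: [0.5077, -0.3181, 0.0353]
tcp_rot: [180.0, 0.0, 154.4]
wrist_force: [-1.6, -0.7, -1.0]
opening: 0.038
```

```bash

python3 -m handwheel '[[0,0,0.0005,0,0,0],[0,0,0.0005,0,0,0],[0,0,0,0,0,0],[0,0,0,0,0,0],[0,0,0,0,0,0],[0,0,0,0,0,0],[0,0,0,0,0,0],[0,0,0,0,0,0]]'
python3 -m handwheel '[[0,0,0.0005,0,0,0],[0,0,0.0005,0,0,0],[0,0,0,0,0,0],[0,0,0,0,0,0],[0,0,0,0,0,0],[0,0,0,0,0,0],[0,0,0,0,0,0],[0,0,0,0,0,0]]'
```

```text
time: 25.42
ee_pos: [0.5078, -0.3181, 0.0351]
tcp_rot: [-180.0, 0.0, 154.4]
wrist_force: [-2.7, 2.2, 5.8]
opening: 0.0375
time: 26.08
ee_pos: [0.5078, -0.3181, 0.035]
tcp_rot: [-180.0, 0.1, 154.4]
wrist_force: [-3.5, 4.1, 12.6]
opening: 0.0379
```

Contact (TCP stopped at 0.035, Fz rising). Now releasing, then retreating straight up.

```bash

python3 -m handwheel '[[0,0,0,0,0,0],[0,0,0,0,0,0],[0,0,0,0,0,0],[0,0,0,0,0,0],[0,0,0,0,0,0],[0,0,0,0,0,0],[0,0,0,0,0,0],[0,0,0,0,0,0]]' 0.5
python3 -m handwheel '[[0,0,-0.005,0,0,0],[0,0,-0.01,0,0,0],[0,0,-0.015,0,0,0],[0,0,-0.02,0,0,0],[0,0,-0.02,0,0,0],[0,0,-0.02,0,0,0],[0,0,-0.02,0,0,0],[0,0,0,0,0,0]]'
python3 -m handwheel '[[-0.005,0,-0.015,0,0,0],[-0.01,0,-0.015,0,0,0],[-0.01,0,-0.01,0,0,0],[-0.01,0,0,0,0,0],[-0.01,0,0,0,0,0],[-0.005,0,0,0,0,0],[0,0,0,0,0,0],[0,0,0,0,0,0]]'
python3 -c "
from h import *
c=snap('wrist','w7.png',scale=1.5)
print(gauge(snap('scene','sc7.png',scale=1.5)),gauge(snap('top','t7.png')))
b=c['depth'];pts=np.array([dep(c,x,y) for y in range(384) for x in range(512) if b[y,x]>0])
s=pts[(np.hypot(pts[:,0]-.508,pts[:,1]+.318)<.035)&(pts[:,2]>.02)&(pts[:,2]<.04)]
print(len(s),np.median(s[:,2]),cv2.minEnclosingCircle((s[:,:2]*1000).astype(np.float32)))
A=np.c_[s[:,:2],np.ones(len(s))];print(np.linalg.lstsq(A,s[:,2],rcond=None)[0])
"
```

```text
time: 26.75
ee_pos: [0.5077, -0.318, 0.0332]
tcp_rot: [180.0, -0.0, 154.4]
wrist_force: [-0.6, -0.1, -0.2]
opening: 0.064
time: 27.42
ee_pos: [0.5091, -0.3189, 0.149]
tcp_rot: [-180.0, 0.4, 154.4]
wrist_force: [0.6, -1.4, 1.3]
opening: 0.064
time: 28.08
ee_pos: [0.5526, -0.3395, 0.183]
tcp_rot: [180.0, -0.0, 154.4]
wrist_force: [0.0, 0.4, -0.0]
opening: 0.0641
{'red': (5, array([0.6117, 0.0329]), (np.float64(0.06491038231405732), np.float64(0.07105832382308147), np.float64(0.06802045182320035))), 'green': (17, array([0.6252, 0.0307]), (np.float64(0.05960098424650069), np.float64(0.0746854701827174), np.float64(0.06659216932919165)))} {'red': (2, array([0.6132, 0.0306]), (np.float64(0.06456940358031979), np.float64(0.06717279272135562), np.float64(0.0658710981508377))), 'green': (3, array([0.622 , 0.0368]), (np.float64(0.07132684457302747), np.float64(0.07331393431856534), np.float64(0.07254762978541818)))}
1712 0.028465507007741864 ((507.65985107421875, -318.3602294921875), 19.92040252685547)
[ 0.00614347 -0.00127979  0.02495427]
```

View pics/sc7.png

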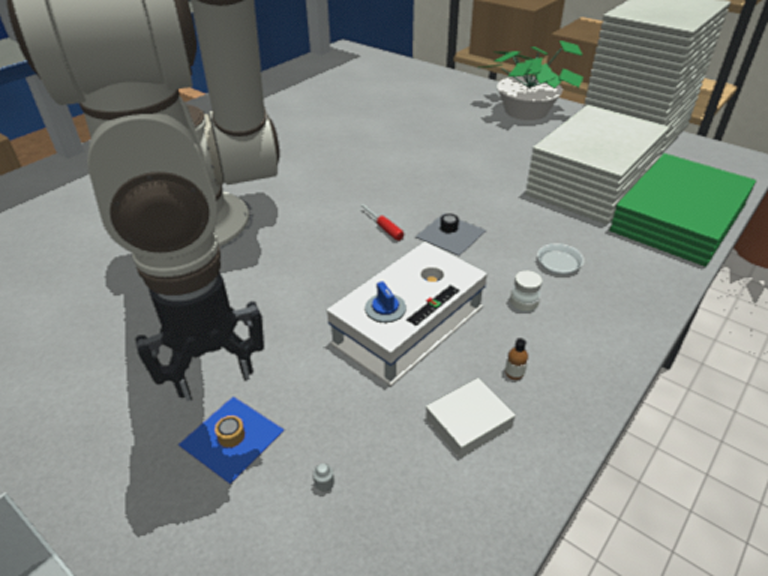

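The cell (229,430) stands flat on the middle of the blue pad. Its top is at z=0.0285 and level. The pointer is in the band, nothing else has moved, and the gripper is clear.

```bash
python3 -c "
from workcell import order
print(order.job_done())"
```

```text
the job is handed in; nothing more can be done
None
```

The brass cell is out of the jig and standing lens up on the blue pad, and the job is handed in at about 28 s on the robot clock; no verdict is reported.

- **Knob:** I turned it about 180° clockwise in a single grasp. Starting near one end of the wrist's range meant no regrasp was needed.
- **Cell:** I gripped it across its diameter, lifted it straight out, carried it over and lowered it until the wrist force showed contact, 12.6 N before release.

**Last checks:**
- **Placement:** the cell's centre is within 1 mm of the pad's centre. Its top is at z = 0.0285 m, as expected for a 24 mm cell on the 4 mm pad, and level to about 0.006 rad.
- **Pointer:** it is about 1.5 mm from the band's middle in the scene view. After I released the knob, the wrist camera also put it about 1 to 1.5 mm off, but on the other side of the middle.
- **Disagreement:** the last top view put the pointer 6.7 mm from the band's middle. I discounted it because only 2 or 3 coloured pixels were visible there and most of the band was hidden or missed.
- **Everything else:** by eye, nothing else has moved, and the gripper was clear of everything.

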